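# Let the larger boxwood ball out of its gate feeder

### The arm

A 6-joint arm with a two-finger parallel gripper is mounted at the origin on the work surface. World frame = base frame: x ahead of the robot, y to its left, z up, the work surface at z = 0. Lengths are in m, angles in degrees, forces in N, time in s.
With the tool pointing down it reaches from about 0.25 to 0.725 m from the base axis. Payload 9.7 kg.
Tool frame: the origin (TCP) lies at the very end of the fingers, on their centre line; the grasp point (between the pads) lies 19 mm behind it (bot.grip_depth is the distance from the TCP to the grasp point, in m); z points along the fingers, y is the direction in which the jaws open and shut (so a half turn about z gives the same grasp; the last joint's range is limited). The gripper opens to 85 mm and grips with 20 to 120 N. Pads are 22 mm wide; open, the fingers measure 114 mm over their backs; the gripper's body (76 mm by 85 mm) begins 54 mm behind the grasp point. The pads swing forward as they close: fully open they stand 13 mm farther back than shut.
Start: joints at [-75.63, 4.979, 10.078, 95.1, 0, 90], TCP at [0.136, -0.533, 0.231] pointing down, gripper open.
Joint ranges: [-179.16, 179.16], [-48.56, 103.87], [-65.8, 70.77], [-126.05, 130.52], [-82.76, 87.17], [-180, 180]. Speed limits (degrees/s): [127.2, 127.2, 147.25, 180, 180, 180].

### API

Orientations are given as [roll, pitch, yaw] about the fixed x, y, z axes, in that order (R = Rz(yaw) Ry(pitch) Rx(roll)).
In Python, from workcell import bot, viewer gives the robot as it stands.
- The arm moves only by the tool arm_command, never from a script. Its argument "motion" is a list of rows, each a list of 3 entries, a list of its own where there are three numbers: the opening, from 0 (shut) to 1 (fully open), then the shift along the tool's x, y, z in units of 60 mm (1.0 is 60 mm), then the turn, a rotation vector about the tool's x, y, z in units of 6 degrees (1.0 is 6 degrees). A call has 1 to 12 rows; each row shifts and turns the commanded pose from where the row before left it, along the tool's axes as they then stand; what a row does not reach is not made up. A row lasts 1/8 s, in which the tool goes at most 62.5 mm and 10.7 degrees, less where a joint would pass 70% of its speed; a pose out of reach is approached as far as the arm can. A call is refused whole if a number of a shift passes 1 or a number of a turn 1, either way. A call with a gripper value outside its range is refused whole. The fingers move at their own pace and stop on an object; "newtons" is the grip in N (left out, the last holds). Time passes only in rows, so rows that do not move let the fingers close. It gives the time, the measured TCP pose, the force and the opening at its end, in the units of the state.
- bot.get_obs(): the state, without advancing time (a new reading comes with each control period).
- viewer.camera(name): name is "side" or "top" or "wrist"; returns the picture (400x640x3 uint8, blue, green, red); there is no depth.
- viewer.calibration(name): a dict with "fx", "fy", "cx", "cy" (pixels), "k1" (the pictures are not rectified: a ray, as slopes to the right and down, at radius r is drawn at 1 + k1 r^2 times it, then the intrinsics apply), "T" (4x4, takes a point from camera to world coordinates). Camera axes: x right, y down, z forward; pixel columns grow to the right and rows downward; lengths in m; the calibration is good to about 2 mm. A picture is of the moment at which its call begins: read the wrist's pose just before it. calibration takes no time and is no camera call; for the wrist camera it gives the pose at the moment of the call.
- bot.job_done(): hands the job in, once; it reports no verdict.
The state is a dict: "time": time; "q": joint angles; "qd": joint speeds; "joint_efforts": joint torques, N m; "ee_pos": TCP position; "tcp_rot": TCP orientation; "wrist_force": force on the tool from outside, world axes, zero at the start; "torque": the same for the moment, N m; "opening": finger opening in m.
Only numpy, scipy, OpenCV 4.12 (cv2) and the standard library are available. Lean on these libraries where they do the work, as an engineer would, in place of code of your own. Each camera call takes 0.05 s, during which the arm holds its last target.

### The job

Two ball feeders stand on the table, each with one wooden ball waiting behind a gate: press down the lever paddle of the feeder that holds the larger ball, so that its gate lifts and the ball rolls down the track into that feeder's grey crate, then let the paddle come back up so that the gate is shut again. Do it with the paddle alone: do not touch the balls or the gates, do not work the other feeder, and leave everything else where it stands.

Things in the scene. Friction and masses are not known exactly. Their poses are not given: they have to be found in the camera images.
- feeder_large: Wooden ball feeder holding the large ball, fixed to the table, 122 mm high. Origin: underside, below the lever's pivot. Its x axis runs along the rocking lever from the paddle end to the gate end, z is up; a track of two chrome rods crosses at x = +110 mm, sloping down towards -y (rods 69 mm high at the gate). A fixed open grey crate, 100 (x) by 105 (y) by 45 mm high, 4 mm walls, stands under the low end of the track, centred at x = 110, y = -112 mm.
- lever_large (a joint): Rocking lever of that feeder, rad: 0 = at rest, gate down; 0.40 = end stop, paddle fully down and gate fully up. It pivots 108 mm above the table; a spring returns it. Pressing the paddle takes about 2 N at the start and 6 N at the end stop. The gate clears the ball from about 0.30 rad.
- paddle_large (a point): Centre of the top face of the square paddle (40 by 40 mm, 6 mm thick) on the free end of that feeder's lever, 100 mm from the pivot, 125 mm above the table at rest, where it rises about 10 degrees towards its free edge; fully pressed it is about 85 mm above the table (40 mm lower) and slopes down 13 degrees towards the free edge.
- gate_large (a point): Upright aluminium gate plate (36 wide, 4 thick, 33 mm high) on a short arm at the other end of that lever, across the track, 18 mm to the +y side of the lever. The point is the middle of its lower edge: 74 mm above the table when shut, 119 mm when fully open.
- ball_large_center (a point): Centre of the large boxwood ball, 34 mm in diameter, loose, about 20 g. It starts leaning on the closed gate, 90 mm above the table.
- feeder_small: Wooden ball feeder holding the small ball, fixed to the table, 122 mm high. Origin: underside, below the lever's pivot. Its x axis runs along the rocking lever from the paddle end to the gate end, z is up; a track of two chrome rods crosses at x = +110 mm, sloping down towards -y (rods 69 mm high at the gate). A fixed open grey crate, 100 (x) by 105 (y) by 45 mm high, 4 mm walls, stands under the low end of the track, centred at x = 110, y = -112 mm.
- lever_small (a joint): Rocking lever of that feeder, rad: 0 = at rest, gate down; 0.40 = end stop, paddle fully down and gate fully up. It pivots 108 mm above the table; a spring returns it. Pressing the paddle takes about 2 N at the start and 6 N at the end stop. The gate clears the ball from about 0.30 rad.
- paddle_small (a point): Centre of the top face of the square paddle (40 by 40 mm, 6 mm thick) on the free end of that feeder's lever, 100 mm from the pivot, 125 mm above the table at rest, where it rises about 10 degrees towards its free edge; fully pressed it is about 85 mm above the table (40 mm lower) and slopes down 13 degrees towards the free edge.
- gate_small (a point): Upright aluminium gate plate (36 wide, 4 thick, 33 mm high) on a short arm at the other end of that lever, across the track, 18 mm to the +y side of the lever. The point is the middle of its lower edge: 74 mm above the table when shut, 119 mm when fully open.
- ball_small_center (a point): Centre of the small boxwood ball, 18 mm in diameter, loose, about 10 g. It starts leaning on the closed gate, 79 mm above the table.
- bishop: Boxwood bishop, 80 mm high, 32 mm foot; origin under its centre. Leave alone.
- tumbler: Glass tumbler, 85 mm high, 68 mm wide; origin under its centre. Leave alone.
- oak: Resin model oak on a round foot, about 126 mm high, 80 mm wide; origin under its trunk. Leave alone.
- jar: Small closed jar, 45 mm high, 38 mm wide; origin under its centre. Leave alone.
- brush: Brush lying flat, 170 mm long along its x axis. Leave alone.
- crate: Loose empty grey plastic crate, 150 by 100 by 60 mm high, not part of a feeder; origin under its centre. Leave alone.
- tape: Roll of paper tape lying flat, 64 mm wide, 18 mm high; origin under its centre. Leave alone.
- ball_large: The same ball as a body; its origin turns with it, so use the centre point.
- ball_small: The same ball as a body; its origin turns with it, so use the centre point.
Things that resemble listed ones, but are neither listed nor needed, are in the scene too. What is shaped like the ball_large but red or turquoise is not meant.

How it is judged (in metres and radians):
On the way, in this order (a step that is already met when the one before it is completed fails the run):
1. the lever of the larger ball's feeder is pressed (past 0.15 rad) (value of joint lever_large above 0.15 rad), for 0.02 s.
2. the larger ball has rolled into its crate (x of ball_large_center in the frame of feeder_large between 0.062 and 0.158 m and y of ball_large_center in the frame of feeder_large between -0.163 and -0.062 m and z of ball_large_center in the frame of feeder_large below 0.035 m), for 0.2 s.
At the end, for the whole second after the job is handed in: The larger ball lies inside its feeder's crate (centre below the rim), both levers are back within 0.04 rad of rest, the smaller ball still waits behind its gate, and every other thing is within 20 mm of where it started (all of step 2 and value of joint each of lever_large, lever_small below 0.04 rad and y of ball_small_center in the frame of feeder_small above 0.022 m and z of ball_small_center in the frame of feeder_small above 0.06 m and distance of each of bishop, tumbler, oak, jar, brush, crate, tape from where it was at the start of the episode below 0.02 m); the robot touches nothing.
It fails at once if the robot touches a ball (contact force between any of the fingers, the arm and ball_large above 0.2 N or contact force between any of the fingers, the arm and ball_small above 0.2 N).
It fails at once if the robot touches a gate (contact force between any of the fingers, the arm and lever_large_c3 above 0.5 N or contact force between any of the fingers, the arm and lever_small_c3 above 0.5 N).
It fails at once if a ball is lifted or thrown (over 130 mm above the table) (height (world z) of any of ball_large_center, ball_small_center above 0.13 m).
It fails at once if the other feeder's lever is worked (value of joint lever_small above 0.08 rad).
It fails at once if a bystander is shifted, lifted or knocked over (distance of any of bishop, tumbler, oak, jar, brush, crate, tape from where it was at the start of the episode above 0.02 m or angle between any of bishop, tumbler, oak, jar's own z axis and vertical above 0.5 rad).
It also fails if it takes over 29 s, if anything falls off the work surface, if the arm or the gripper's body presses on something with over 40 N, if the wrist force passes 120 N, or if a joint passes its speed limit or range.

## Working session

There is one attempt and no reset: what is moved stays moved. The work goes in short steps, Python scripts to look and compute and a tool call to move; the robot and the scene stay as the last step left them, time stands still between calls to the robot, and variables do not carry over. Pictures are saved under pics/ and viewed, and the job is handed in when it is done.

Besides the shell and the picture viewer there is one more tool, called after "Emit:" by a JSON object that holds its "op" and its "data". arm_command: Moves the arm, as the interface text tells. Its arguments: {"type":"object","properties":{"motion":{"type":"array"},"newtons":{"type":"number"}},"required":["motion"]}

```bash
ls; mkdir -p pics; python3 - <<'E'
from workcell import bot, viewer
import cv2
for n in ("side","top"):
    cv2.imwrite(f"pics/{n}0.png",viewer.camera(n)); c=viewer.calibration(n); print(n,c)
print(bot.get_obs())
E
```

```text
pics
side {'fx': 377.74050698713916, 'fy': 377.74050698713916, 'cx': 314.05354655074905, 'cy': 195.53739103319268, 'k1': 0.011700010672376327, 'T': array([[-0.90727885, -0.32172082,  0.27081506,  0.28570846],
       [-0.42027701,  0.67137158, -0.61043218,  0.60012479],
       [ 0.01457121, -0.66764955, -0.7443331 ,  0.88702016],
       [ 0.        ,  0.        ,  0.        ,  1.        ]])}
top {'fx': 398.82669668173327, 'fy': 398.82669668173327, 'cx': 317.7943461894912, 'cy': 201.55543967806628, 'k1': -0.09997197510440084, 'T': array([[ 0.02192907, -0.98460027,  0.17343996,  0.35997814],
       [-0.99967803, -0.02380983, -0.00877052, -0.00717548],
       [ 0.01276503, -0.17319179, -0.98480539,  1.2071239 ],
       [ 0.        ,  0.        ,  0.        ,  1.        ]])}
{'time': 0.1, 'q': array([-7.56305039e+01,  5.00720427e+00,  1.00400022e+01,  9.50988167e+01,
       -1.10286274e-03,  9.00013901e+01]), 'qd': array([ 0.10836927, -0.02308107,  0.01577939,  0.02014001, -0.02097599,
       -0.0045342 ]), 'joint_efforts': array([ 5.87956019e-04, -5.21560407e+01,  4.65655768e+01,  1.59729581e-02,
        1.21895600e-04,  6.86635218e-06]), 'ee_pos': array([ 0.1364421 , -0.53260597,  0.23067013]), 'tcp_rot': array([-1.79933981e+02,  1.10446380e-03,  1.43681072e+01]), 'wrist_force': array([0.2433157 , 0.29690681, 0.29532987]), 'torque': array([ 0.02214534,  0.00603471, -0.00624687]), 'opening': 0.08572673212068097}
```

View pics/side0.png

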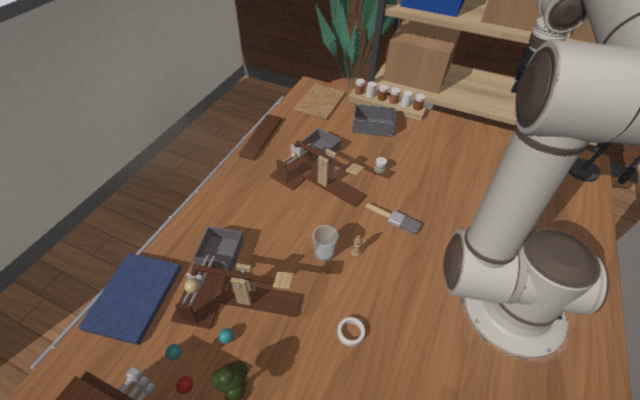

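View pics/top0.png

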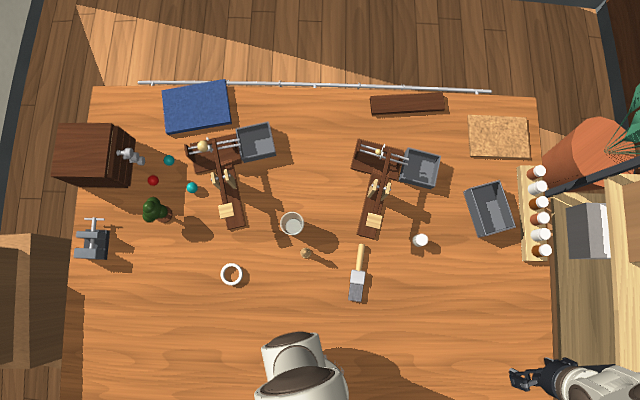

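The side view shows a large ball at about (192,286). In the top view it is at about (203,146), on the left feeder. I'll enlarge both feeders to check.

```bash
python3 - <<'E'
import cv2,numpy as np
t=cv2.imread("pics/top0.png"); s=cv2.imread("pics/side0.png")
a=cv2.resize(t[115:255,150:290],(560,560),interpolation=cv2.INTER_CUBIC)
cv2.imwrite("pics/tl.png",a)
cv2.imwrite("pics/tr.png",cv2.resize(t[125:255,335:465],(520,520),interpolation=cv2.INTER_CUBIC))
cv2.imwrite("pics/sl.png",cv2.resize(s[220:340,160:320],(800,600),interpolation=cv2.INTER_CUBIC))
cv2.imwrite("pics/sr.png",cv2.resize(s[120:220,250:400],(750,500),interpolation=cv2.INTER_CUBIC))
E
```

```text
(no output)
```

View pics/tl.png

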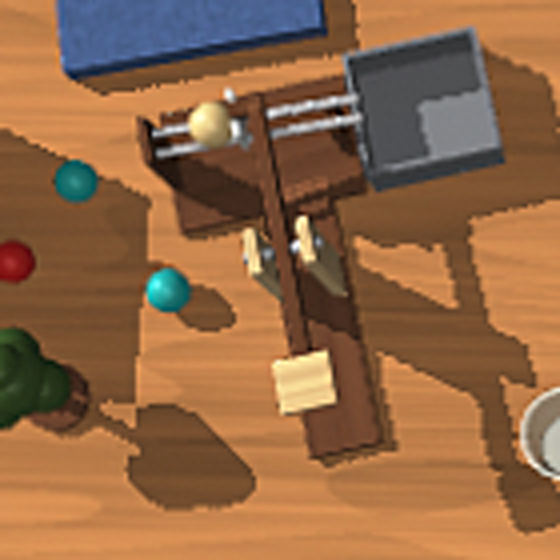

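View pics/tr.png

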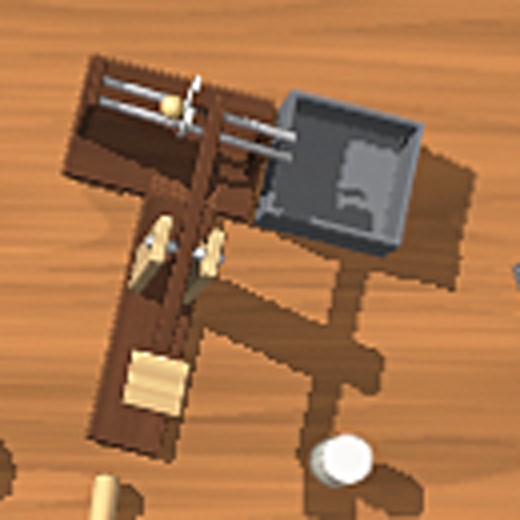

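View pics/sl.png

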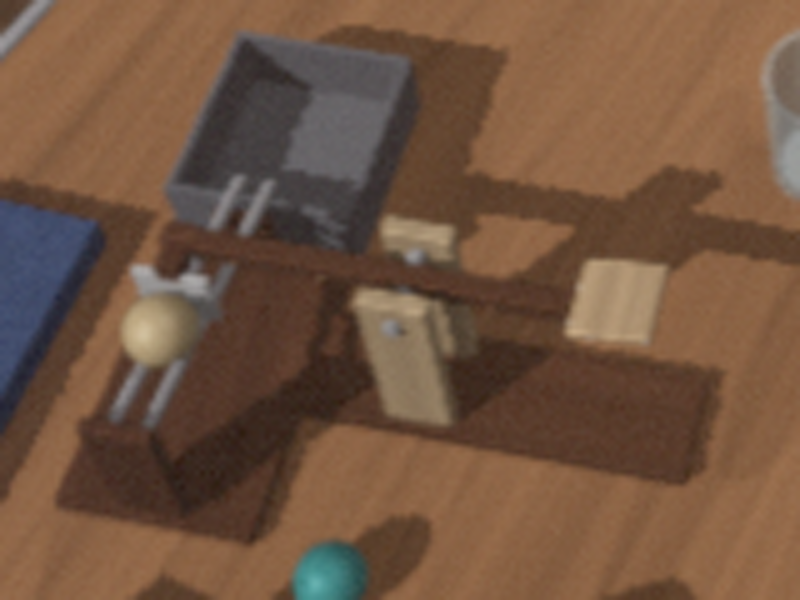

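View pics/sr.png

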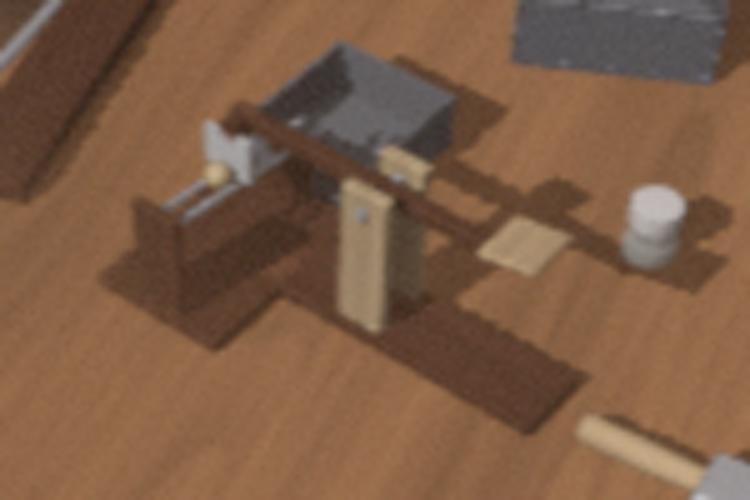

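The left feeder holds the large ball: it is clearly bigger than the one on the right. Paddle centre: top (225.7,210.5), side (283.6,280.2). Ball: top (202.5,145.7), side (192,286). Next I triangulate these.

```bash
cat > h.py <<'E'
import numpy as np, cv2
from workcell import bot, viewer
def ray(n,uv,c=None):
    c=c or viewer.calibration(n)
    d=np.array([(uv[0]-c['cx'])/c['fx'],(uv[1]-c['cy'])/c['fy']]); p=d.copy()
    for _ in range(20): p=d/(1+c['k1']*(p@p))
    v=c['T'][:3,:3]@np.r_[p,1]; return c['T'][:3,3],v/np.linalg.norm(v)
def atz(n,uv,z):
    o,v=ray(n,uv); return o+v*(z-o[2])/v[2]
def tri(*obs):
    A=np.zeros((3,3));b=np.zeros(3);R=[ray(*o) for o in obs]
    for o,v in R:
        P=np.eye(3)-np.outer(v,v);A+=P;b+=P@o
    x=np.linalg.solve(A,b); return x,[np.linalg.norm((np.eye(3)-np.outer(v,v))@(x-o)) for o,v in R]
E
python3 - <<'E'
from h import *
np.set_printoptions(precision=4,suppress=True)
pt,ps=(225.7,210.5),(283.6,280.2); bt,bs=(202.5,145.7),(192,286)
print("paddle",tri(("top",pt),("side",ps)),atz("top",pt,.125),atz("side",ps,.125))
print("ball",tri(("top",bt),("side",bs)),atz("top",bt,.09),atz("side",bs,.09))
# paddle corners: top crop, side crop
T=[(273,360),(328,350),(335,405),(281,415)]; 
S=[(568,335),(585,260),(668,265),(652,345)]
for t in T: print("tc",atz("top",(150+t[0]/4,115+t[1]/4),.125))
for s in S: print("sc",atz("side",(160+s[0]/5,220+s[1]/5),.125))
# base far end near robot
for t in [(318,465),(388,447)]: print("base",atz("top",(150+t[0]/4,115+t[1]/4),.012))
# pivots posts tops
for t in [(256,240),(307,228)]: print("post",atz("top",(150+t[0]/4,115+t[1]/4),.118))
print("leverend",atz("top",(150+258/4,115+97/4),.11))
E
```

```text
paddle (array([0.5189, 0.2362, 0.1226]), [np.float64(0.0009584409007201411), np.float64(0.0009584409007200358)]) [0.5195 0.2359 0.125 ] [0.5172 0.2373 0.125 ]
ball (array([0.7138, 0.3245, 0.09  ]), [np.float64(0.0012315563478521936), np.float64(0.0012315563478518857)]) [0.715 0.325 0.09 ] [0.7125 0.3243 0.09  ]
tc [0.5343 0.2576 0.125 ]
tc [0.5422 0.2198 0.125 ]
tc [0.5041 0.2127 0.125 ]
tc [0.4962 0.2496 0.125 ]
sc [0.5293 0.2617 0.125 ]
sc [0.5406 0.2252 0.125 ]
sc [0.5051 0.2113 0.125 ]
sc [0.4933 0.2501 0.125 ]
base [0.4733 0.246  0.012 ]
base [0.4882 0.1938 0.012 ]
post [0.6207 0.2771 0.118 ]
post [0.6301 0.2415 0.118 ]
leverend [0.7288 0.2855 0.11  ]
```

Measurements fit: paddle at (0.519, 0.236), with a triangulated height of 0.123 against 0.125 given. Ball height is 0.090, and the paddle-to-ball distance is 0.214 m against 0.213 m expected. The lever runs at about 14° yaw, which is already the tool's yaw. I'll travel at z = 0.23 with the fingers shut.

Emit:
{"op": "arm_command", "data": {"motion": [[0,[0.25,-0.3,0],[0,0,0]],[0,[0.5,-0.6,0],[0,0,0]],[0,[0.5,-0.6,0],[0,0,0]],[0,[0.5,-0.6,0],[0,0,0]],[0,[0.5,-0.6,0],[0,0,0]],[0,[0.5,-0.6,0],[0,0,0]],[0,[0.5,-0.6,0],[0,0,0]],[0,[0.5,-0.6,0],[0,0,0]],[0,[0.5,-0.6,0],[0,0,0]],[0,[0.5,-0.6,0],[0,0,0]],[0,[0.5,-0.6,0],[0,0,0]],[0,[0.5,-0.6,0],[0,0,0]]]}}

```text
time: 1.6
ee_pos: [0.3683, -0.0446, 0.2312]
tcp_rot: [180.0, -0.0, 14.4]
wrist_force: [1.0, -0.8, 0.1]
opening: 0.0001
```

Emit:
{"op": "arm_command", "data": {"motion": [[0,[0.6,-0.65,0],[0,0,0]],[0,[0.6,-0.65,0],[0,0,0]],[0,[0.6,-0.65,0],[0,0,0]],[0,[0.6,-0.65,0],[0,0,0]],[0,[0.6,-0.65,0],[0,0,0]],[0,[0.3,-0.35,0],[0,0,0]],[0,[0.22,-0.3,0.4],[0,0,0]],[0,[0,0,0.5],[0,0,0]],[0,[0,0,0.2],[0,0,0]],[0,[0,0,0],[0,0,0]]]}}

```text
time: 2.85
ee_pos: [0.5248, 0.1883, 0.1662]
tcp_rot: [-177.8, 0.1, 18.6]
wrist_force: [-0.7, -0.1, 1.5]
opening: 0.0
```

```bash
python3 - <<'E'
from h import *
print(bot.get_obs()['ee_pos'],bot.get_obs()['wrist_force'])
a=viewer.camera("top");b=viewer.camera("side");w=viewer.camera("wrist")
cv2.imwrite("pics/a1.png",np.hstack([cv2.resize(a[120:260,150:290],(400,400)),cv2.resize(b[220:340,160:320],(400,400*120//160)) if 0 else cv2.resize(b[210:350,170:310],(400,400))]))
cv2.imwrite("pics/w1.png",w)
E
```

```text
[0.52484951 0.18826772 0.16624085] [-0.67385918 -0.10647021  1.52158286]
```

View pics/a1.png

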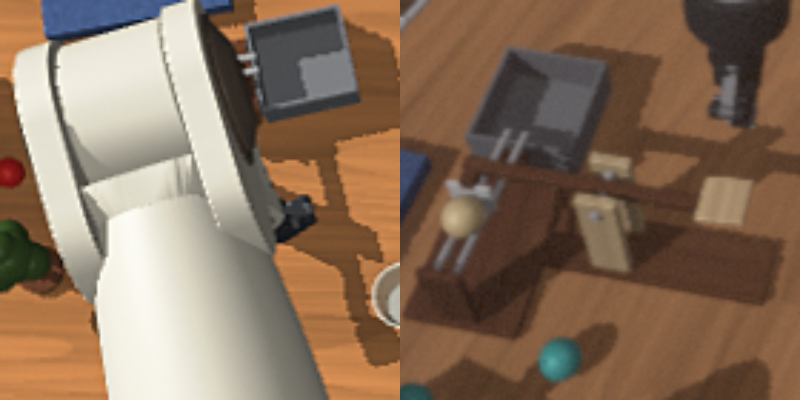

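View pics/w1.png

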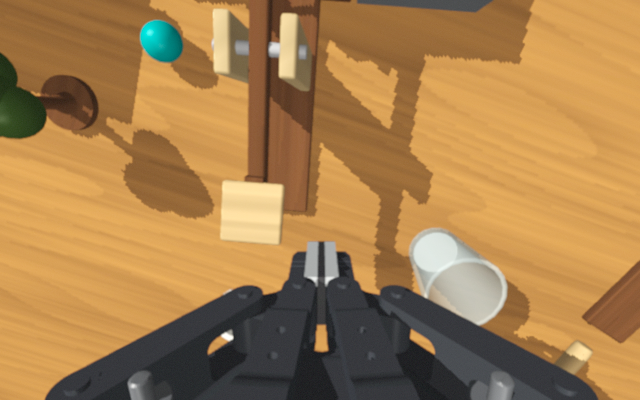

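```bash
python3 - <<'E'
from h import *
o=bot.get_obs();print(o['q'],o['ee_pos'],o['tcp_rot'],o['wrist_force'],o['torque'])
E
```

```text
[ 18.62398668   5.1916823    3.28376997  88.00723515   2.15929089
 179.98944904] [0.52569563 0.18849272 0.16808687] [-1.77840725e+02 -8.52500555e-02  1.86345302e+01] [ 0.51317116  0.61004243 -0.3751087 ] [-0.03582193 -0.03466733  0.01321399]
```

The last joint is at its 180° limit, so the arm undershot. I'll yaw the tool about +20°, which moves that joint away from the limit.

Emit:
{"op": "arm_command", "data": {"motion": [[0,[0,0,0],[0,0,-1]],[0,[0,0,0],[0,0,-1]],[0,[0,0,0],[0,0,-1]],[0,[0,0,0],[0,0,0]],[0,[0,0,0],[0,0,0]]]}}

```text
time: 3.62
ee_pos: [0.5255, 0.1885, 0.1673]
tcp_rot: [-178.0, -0.7, 36.5]
wrist_force: [0.2, 0.4, -0.5]
opening: 0.0002
```

```bash
python3 - <<'E'
from h import *
from scipy.spatial.transform import Rotation as R
o=bot.get_obs();print(o['q'],o['ee_pos'],o['tcp_rot'],o['wrist_force'],o['torque'])
r=R.from_euler('xyz',o['tcp_rot'],degrees=True)
t=np.array([.515,.235,.16]); print((r.inv().apply(t-o['ee_pos']))/.06, (r.inv()*R.from_euler('xyz',[180,0,o['tcp_rot'][2]],degrees=True)).as_rotvec(degrees=True)/6)
E
```

```text
[ 18.63089748   5.21995956   3.22777367  87.97426724   2.15911314
 162.11878395] [0.52553041 0.18850716 0.16730319] [-177.95538541   -0.69473051   36.50034841] [ 0.18890265  0.43860292 -0.53038243] [-0.03161674 -0.0086033   0.03059141]
[ 0.31833939 -0.72234288  0.15145685] [-0.34076492 -0.11577613  0.00206597]
```

Emit:
{"op": "arm_command", "data": {"motion": [[0,[0,0,0],[-0.34,-0.12,0]],[0,[0.16,-0.36,0],[0,0,0]],[0,[0.16,-0.36,0],[0,0,0]],[0,[0,0,0],[0,0,0]],[0,[0,0,0],[0,0,0]]]}}

```text
time: 4.25
ee_pos: [0.515, 0.2343, 0.1668]
tcp_rot: [-180.0, 0.1, 36.6]
wrist_force: [0.2, 0.2, -0.1]
opening: 0.0002
```

```bash
python3 - <<'E'
from h import *
o=bot.get_obs();print(o['q'],o['ee_pos'],o['tcp_rot'],o['wrist_force'])
a=viewer.camera("side");cv2.imwrite("pics/s2.png",cv2.resize(a[210:350,170:310],(560,560)))
cv2.imwrite("pics/w2.png",viewer.camera("wrist"))
E
```

```text
[ 2.44652584e+01  6.36978234e+00  4.43970176e+00  8.81367192e+01
 -1.09213432e-02  1.67853859e+02] [0.51504708 0.23428374 0.16681323] [-1.79996622e+02  6.76023065e-02  3.66114073e+01] [ 0.17826604  0.22119776 -0.08444974]
```

View pics/s2.png

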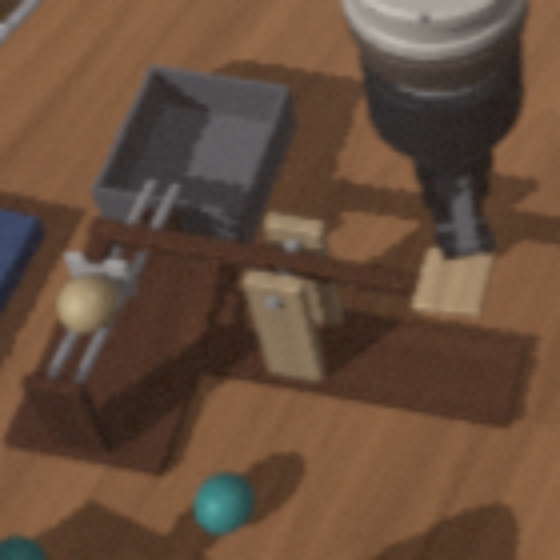

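View pics/w2.png

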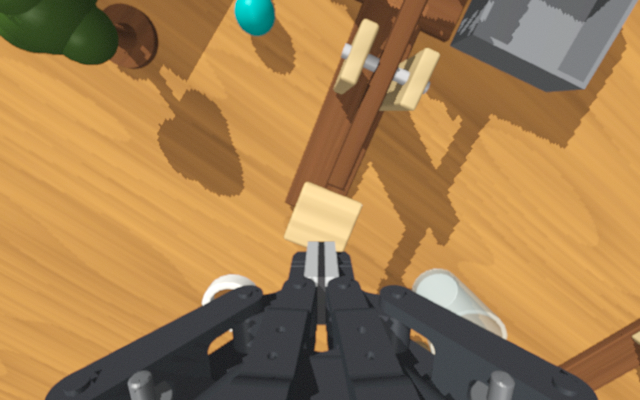

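```bash
python3 - <<'E'
from h import *
print(atz("wrist",(324,214),.125),atz("wrist",(321,243),.167),bot.get_obs()['time'])
E
```

```text
[0.52421146 0.23859368 0.125     ] [0.52239505 0.23949551 0.167     ] 4.35
```

Three views agree that the tip is over the paddle, about 5 mm towards the free edge. I press now.

Emit:
{"op": "arm_command", "data": {"motion": [[0,[0,0,0.3],[0,0,0]],[0,[0,0,0.25],[0,0,0]],[0,[0,0,0.2],[0,0,0]],[0,[0,0,0.2],[0,0,0]],[0,[0,0,0.2],[0,0,0]],[0,[0,0,0.1],[0,0,0]],[0,[0,0,0.04],[0,0,0]],[0,[0,0,0],[0,0,0]]]}}

```text
time: 5.35
ee_pos: [0.5159, 0.2348, 0.0899]
tcp_rot: [180.0, -0.1, 36.6]
wrist_force: [2.4, -0.4, 6.2]
opening: 0.0002
```

```bash
python3 - <<'E'
from h import *
o=bot.get_obs();print(o['ee_pos'],o['wrist_force'])
a=viewer.camera("side");cv2.imwrite("pics/s3.png",cv2.resize(a[210:350,170:310],(560,560)))
E
```

```text
[0.51588575 0.23482162 0.08986604] [ 2.38441444 -0.41377037  6.19776083]
```

View pics/s3.png

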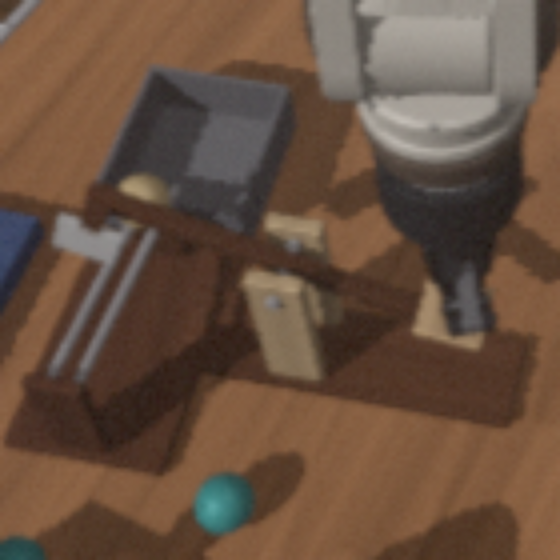

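The gate is up and the ball is rolling into the crate; it shows at (145,188) in the crop. I'll wait briefly, then raise the tool straight up.

Emit:
{"op": "arm_command", "data": {"motion": [[0,[0,0,0],[0,0,0]],[0,[0,0,0],[0,0,0]],[0,[0,0,0],[0,0,0]],[0,[0,0,0],[0,0,0]],[0,[0,0,-0.2],[0,0,0]],[0,[0,0,-0.2],[0,0,0]],[0,[0,0,-0.2],[0,0,0]],[0,[0,0,-0.3],[0,0,0]],[0,[0,0,-0.5],[0,0,0]],[0,[0,0,-0.5],[0,0,0]],[0,[0,0,-0.3],[0,0,0]],[0,[0,0,0],[0,0,0]]]}}

```text
time: 6.9
ee_pos: [0.5155, 0.2349, 0.223]
tcp_rot: [180.0, -0.1, 36.6]
wrist_force: [-0.1, 0.1, -0.4]
opening: 0.0
```

```bash
python3 - <<'E'
from h import *
o=bot.get_obs();print(o['time'],o['ee_pos'],o['wrist_force'])
a=viewer.camera("side");cv2.imwrite("pics/s4.png",cv2.resize(a[210:350,170:310],(560,560)));cv2.imwrite("pics/s4full.png",a)
b=viewer.camera("top");cv2.imwrite("pics/t4.png",b)
E
```

```text
6.9 [0.51550074 0.23492612 0.22304073] [-0.14486356  0.10309437 -0.36631042]
```

View pics/s4.png

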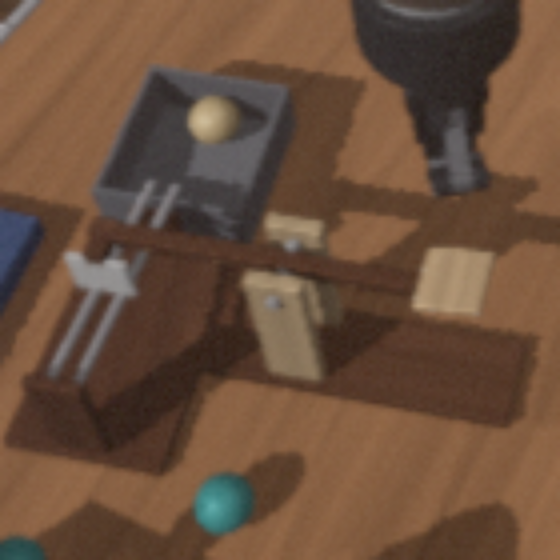

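View pics/s4full.png

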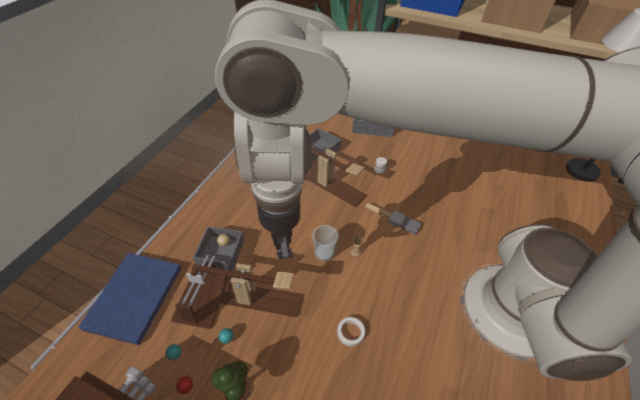

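View pics/t4.png

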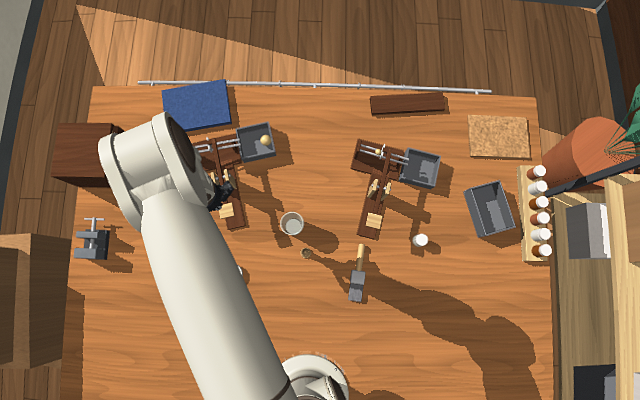

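The ball lies in the crate (side crop (214,120), top (265,140)), the gate is shut and the paddle is up. I'll let it settle, measure the ball, then hand in.

Emit:
{"op": "arm_command", "data": {"motion": [[0,[0,0,0],[0,0,0]],[0,[0,0,0],[0,0,0]],[0,[0,0,0],[0,0,0]],[0,[0,0,0],[0,0,0]],[0,[0,0,0],[0,0,0]],[0,[0,0,0],[0,0,0]],[0,[0,0,0],[0,0,0]],[0,[0,0,0],[0,0,0]]]}}

```text
time: 8.0
ee_pos: [0.515, 0.2346, 0.2213]
tcp_rot: [-180.0, 0.1, 36.6]
wrist_force: [-0.1, -0.3, 0.2]
opening: -0.0
```

```bash
python3 - <<'E'
from h import *
a=viewer.camera("side");b=viewer.camera("top")
cv2.imwrite("pics/f5.png",np.hstack([cv2.resize(a[210:310,180:280],(400,400)),cv2.resize(b[110:210,200:300],(400,400))]))
o=bot.get_obs();print(o['time'],o['wrist_force'])
x,e=tri(("top",(265,140)),("side",(170+214/4,210+120/4)));print(x,e)
p=np.array([.519,.236]);t=np.radians(13.8);u=np.array([np.cos(t),np.sin(t)]);v=np.array([-u[1],u[0]])
d=x[:2]-(p+.1*u);print("local",d@u,d@v)
for n in("top","side"):
    c=cv2.imread(f"pics/{n}0.png");
    print(n,np.abs(c[150:200,340:400].astype(int)-{"side":a,"top":b}[n][150:200,340:400]).mean())
E
```

```text
8.1 [-0.60052543 -0.57650469 -0.54808179]
[0.75739585 0.15008947 0.02356693] [np.float64(0.0010843478671432962), np.float64(0.0010843478671432203)]
local 0.11102184568655733 -0.14029604579067173
top 4.936
side 2.9828888888888887
```

View pics/f5.png

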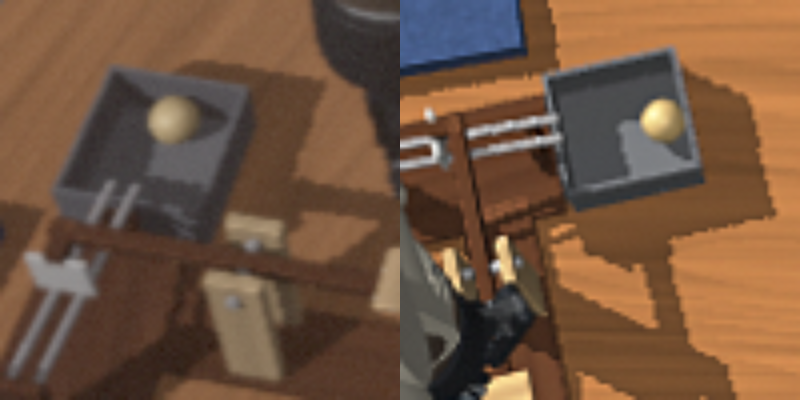

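The ball is still at local (0.111, -0.140, 0.024), inside the window, and the tool is clear of everything. Handing in.

```bash
python3 - <<'E'
from workcell import bot
print(bot.job_done())
E
```

```text
the job is handed in; nothing more can be done
None
```

I pressed the left feeder's paddle, the one with the larger ball, to about 90 mm height at 6 N. The gate lifted, the ball rolled into that feeder's crate, and I raised the tool so the paddle came back up. I handed the job in just after 8.1 s; it reports no verdict.

- **Ball:** the last measurement puts it at rest at about (0.111, -0.140, 0.024) m in the feeder's frame, inside the allowed window.
- **Lever and gate:** the side view shows the gate shut and the paddle back at its rest position. I checked this by eye and did not measure the lever angle.
- **Other feeder and bystanders:** the smaller ball's feeder and the bystanders I could see looked unmoved. The arm hid the oak in the last top view and most of the tape, but both looked in place from the side; the side view in turn partly hid the loose crate. I did not measure any of their positions.
- **Tool:** it ended clear of everything, 0.22 m above the table.

**What went wrong:** on the approach, the last joint hit its 180° limit and the arm stopped about 45 mm short in free air. I corrected it by turning the tool about 18° before pressing.

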